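# Lock the burnishing wheel with its R-clip

## Robot

A 7-joint arm with a two-finger parallel gripper is mounted at the origin on the work surface. World frame = base frame: x ahead of the robot, y to its left, z up, the work surface at z = 0. Lengths are in m, angles in rad, forces in N, time in s.
With the tool pointing down it reaches from about 0.35 to 0.9 m from the base axis. Payload 19.9 kg.
Tool frame: the origin (TCP) lies between the finger pads; the fingertips stand tip_extent ahead of it and the grasp point (between the pads) lies 5 mm behind it (tip_extent is the distance from the TCP to the fingertips, in m); z points along the fingers, y is the line along which they close (so a half turn about z gives the same grasp; the last joint's range is limited). The gripper opens to 94 mm and grips with 3 to 60 N. Pads are 16 mm wide; open, the fingers measure 119 mm over their backs; the gripper's body (75 mm by 177 mm) begins 78 mm behind the grasp point.
Start: joints at [-1.312, 0.417, -0.01, 1.614, 0.005, 1.111, -0.053], TCP at [0.185, 0.597, 0.219] pointing down, gripper open.
Joint ranges: [-2.81, 2.81], [-0.39, 2.02], [-1.27, 1.25], [0.06, 2.57], [-1.19, 4.33], [0.19, 2], [-2.82, 2.82]. Speed limits (rad/s): [1.89, 1.89, 2.39, 2.39, 3.01, 3.01, 3.01].

## Interface

Orientations are given as a unit quaternion [x, y, z, w].
In Python, from plant import sense, grab_frame, job_done, tip_extent gives the robot as it stands.
- The arm moves only by the tool servo_tool, never from a script. Its argument "plan" is a list of rows, each an object of numbers: "tx", "ty", "tz": the shift along the tool's x, y, z in units of 5 cm (1.0 is 5 cm); "wx", "wy", "wz": the turn, a rotation vector about the tool's x, y, z in units of 0.5 rad (1.0 is 0.5 rad); "gripper": the closure, from -1 (fully open) to 1 (shut), so that 0 is half open. A call has exactly 10 rows; each row shifts and turns the commanded pose from where the row before left it, along the tool's axes as they then stand; what a row does not reach is not made up. A row lasts 1/12 s, in which the tool goes at most 41.7 mm and 7.16 degrees, less where a joint would pass 70% of its speed; a pose out of reach is approached as far as the arm can. A call with a number of a shift or a turn outside -1 to 1 is refused whole. A call with a gripper value outside its range is refused whole. The fingers move at their own pace and stop on an object; the grip force is fixed at half the most. Time passes only in rows, so rows that do not move let the fingers close, or fill a call up. It gives the time, the measured TCP pose, the force, the opening and the grip force at its end, in the units of the state.
- sense(): the state, without advancing time (a new reading comes with each control period).
- grab_frame(name): name is "scene" or "top" or "wrist"; returns a dict with "color" (400x640x3 uint8, red, green, blue), "z_map" (400x640 float32, m along the optical axis (not along the pixel's ray), 0 where there is no reading), "fovy" (degrees; the focal length in pixels is half the picture's height over the tangent of half this angle, whatever the lens; pixels are square), "cx", "cy" (the principal point, pixels), "eye" and "attitude" of the camera in the world. Camera axes: x right, y up, looking along -z (the intrinsics and any distortion apply to the point x, -y, -z); pixel columns grow to the right and rows downward; lengths in m; the calibration is good to about 2 mm. A picture is of the moment at which its call begins.
- job_done(): hands the job in; it is judged then, once.
The state is a dict: "t": time; "qpos": joint angles; "qvel": joint speeds; "joint_efforts": joint torques, N m; "tool_pos": TCP position; "tool_rot": TCP orientation; "contact_force": force on the tool from outside, world axes, zero at the start; "ft_torque": the same for the moment, N m; "width": opening from 0.0 (shut) to 1.0 (fully open); "grasp_force": force on a finger pad.
Only numpy, scipy, OpenCV 4.12 (cv2) and the standard library are available. Lean on these libraries where they do the work, as an engineer would, in place of code of your own. Each camera call takes 0.05 s, during which the arm holds its last target. There are 200 camera calls.

## Task

The burnishing wheel on the blue bench stand can slide off its axle: take the R-clip with the orange head out of the rack and push it straight down through the cross-hole near the axle's free end, its bent leg riding over the outside of the axle, until it is fully home with its flange down on the axle's flat seat. Let go of it, and leave the plain blue-headed pin standing in its place in the rack.

Things in the scene. Friction and masses are not known exactly. Their poses are not given: they have to be found in the camera images.
- clip_grip (a point): Centre of the R-clip's orange grip disc, 36 mm in diameter, 12 mm thick; x is the disc's axis (pinch its thickness along x, from above), z points up, away from the legs. At the start the clip stands upright in one of the rack's three holes, flange on the rail, x nearly along the rail, the bent leg hanging beside the rail on its +y side.
- clip: The R-clip, about 130 g. Origin: centre of the underside of its orange flange (32 mm diameter, 5 mm thick), 32 mm below clip_grip; same axes. Below it the straight steel leg, 10 mm thick, 65 mm long, tapers over its last 12 mm to a 4 mm tip.
- clip_tip (a point): End of the R-clip's straight leg, on its axis, 97 mm below clip_grip; same axes.
- clip_bend (a point): Inward kink of the R-clip's bent leg (centre of the 8 mm wire), at y = 16.5, z = -73 mm from clip_grip when relaxed. The leg bows out to y = 27 mm above it and ends at z = -84 mm. It is sprung and swings outward; pushing the kink past the axle's widest part takes roughly 6 to 12 N downward.
- axle_hole (a point): Mouth of the cross-hole, on its vertical line, on the flat steel seat (40 x 26 mm) flush with the top of the axle, 143 mm above the table. z up, x along the axle towards the wheel. Axle: 40 mm aluminium tube, free end at x = -22 mm. Hole: 19 mm wide (14 mm at the bottom), straight through, clear below. Wooden hub, 48 mm diameter, starts at x = 26 mm; wheel, 110 mm diameter, at 76 mm.
- stand: Blue bench stand carrying axle and wheel, fixed. Origin 140 mm below axle_hole, same axes. The clip goes in with its x along the axle, either way round (bent leg down either side). Fully home: flange flat on the seat, clip_grip 32 mm above axle_hole, kink some 41 mm below it.
- rack: Dark wooden rail, fixed, 236 mm long (along its x), 22 mm wide, top 83 mm above the table; origin below its middle, 80 mm under the top. Three 12 mm holes 80 mm apart hold the R-clip, the blue-headed pin and a wooden-handled awl; which is where varies.
- pin_grip (a point): Centre of the blue grip disc of the plain pin: same head and straight leg as the R-clip but no bent leg. To be left standing in the rack.
Mind the look-alikes: they are no part of the job. Of the things that look like the clip, the middle-sized one is meant.

How it is judged:
At the end, for the whole second after the job is handed in: R-clip home: flange within 7 mm of the axle top, leg tip over 52 mm below the mouth, tip and head within 20 mm of the hole line, tilt under 17 deg, disc axis within 23 deg of the axle, kink beside the axle over 32 mm below its top, released, at rest; blue pin within 20 mm of its start (z of clip_grip in the frame of axle_hole below 0.039 m and z of clip_tip in the frame of axle_hole below -0.052 m and horizontal distance between each of clip_tip, clip_grip and axle_hole below 0.02 m and angle between clip_grip's own z axis and vertical below 0.3 rad and angle between the x axis of clip_grip and the x axis of axle_hole, either way round below 0.4 rad and z of clip_bend in the frame of axle_hole below -0.032 m and (y of clip_bend in the frame of axle_hole above 0.01 m or y of clip_bend in the frame of axle_hole below -0.01 m) and linear speed of clip below 0.02 m/s); the robot touches nothing.
It fails at once if the blue-headed pin is moved by more than 20 mm (distance of pin_grip from where it was at the start of the episode above 0.02 m).
It also fails if it takes over 38 s, if anything falls off the work surface, if the arm or the gripper's body presses on something with over 40 N, if the wrist force passes 120 N, or if a joint passes its speed limit or range.

## Working session

There is one attempt and no reset: what is moved stays moved. The work goes in short steps, Python scripts to look and compute and a tool call to move; the robot and the scene stay as the last step left them, time stands still between calls to the robot, and variables do not carry over. Pictures are saved under pics/ and viewed, at most 10 in all, crops included, and the job is handed in when it is done.

Besides the shell and the picture viewer there is one more tool, called after "Request:" in YAML: its name, and indented under it one key for each argument. servo_tool: Moves the arm, as the interface text tells. Shifts and turns lie within -1 to 1; 1 stands for 5 cm of shift or 0.5 rad of turn. Its arguments: {"type":"object","properties":{"plan":{"type":"array","items":{"type":"object","properties":{"tx":{"type":"number"},"ty":{"type":"number"},"tz":{"type":"number"},"wx":{"type":"number"},"wy":{"type":"number"},"wz":{"type":"number"},"gripper":{"type":"number"}}}}},"required":["plan"]}

```bash
mkdir -p pics; cat > h.py <<'E'
import numpy as np, cv2
from scipy.spatial.transform import Rotation as R
from plant import sense, grab_frame, job_done, tip_extent
def cam(f):
    H=f["color"].shape[0]; return H/2/np.tan(np.radians(f["fovy"])/2), f["cx"], f["cy"], np.array(f["eye"]), R.from_quat(f["attitude"]).as_matrix() if np.size(f["attitude"])==4 else np.array(f["attitude"]).reshape(3,3)
def cloud(f):
    F,cx,cy,e,A=cam(f); z=f["z_map"]; v,u=np.mgrid[:z.shape[0],:z.shape[1]]
    P=np.stack([(u-cx)/F*z,-(v-cy)/F*z,-z],-1); return P@A.T+e
def ray(f,u,v):
    F,cx,cy,e,A=cam(f); return e, A@np.array([(u-cx)/F,-(v-cy)/F,-1])
def plane(f,u,v,h):
    e,d=ray(f,u,v); return e+d*(h-e[2])/d[2]
def tri(f1,p1,f2,p2):
    e1,d1=ray(f1,*p1); e2,d2=ray(f2,*p2); s=np.linalg.lstsq(np.c_[d1,-d2],e2-e1,rcond=None)[0]
    a,b=e1+s[0]*d1,e2+s[1]*d2; return (a+b)/2,np.linalg.norm(a-b)
def save(n,im): cv2.imwrite(f"pics/{n}.png",im[...,::-1])
E
python3 - <<'E'
from h import *
import pickle
s=sense(); print(s, tip_extent if not callable(tip_extent) else tip_extent())
fs={n:grab_frame(n) for n in("scene","top","wrist")}
pickle.dump(fs,open("f0.pkl","wb"))
for n,f in fs.items(): print(n,{k:v for k,v in f.items() if k not in("color","z_map")})
save("st",np.vstack([cv2.resize(fs[n]["color"],(480,300)) for n in("scene","top")])[:600]) 
save("scene0",fs["scene"]["color"]); save("top0",fs["top"]["color"]); 
E
```

```text
{'t': 0.0, 'qpos': array([-1.31149304,  0.41794215, -0.01029411,  1.61415922,  0.00468745,
        1.11072707, -0.05298935]), 'qvel': array([ 1.08431331e-03, -1.12709972e-03,  1.74885051e-03, -1.27516632e-03,
       -1.47425879e-03, -9.86563133e-05,  1.35631725e-03]), 'joint_efforts': array([-2.43608474e-04, -8.51253390e+01,  6.38685767e-01, -4.25971878e+01,
       -4.88549389e-02,  1.87630055e-02,  1.25501469e-04]), 'tool_pos': array([0.18508545, 0.59658716, 0.21885148]), 'tool_rot': array([ 1.49832688e-01,  9.88711181e-01, -6.03966522e-04, -4.92657818e-05]), 'contact_force': array([-1.15972968, -0.41694434,  1.04322332]), 'ft_torque': array([ 0.01562635, -0.01366247, -0.00688343]), 'grasp_force': 0.0, 'width': 1.0015619332401466} 0.014
scene {'fovy': 50.318006213118025, 'cx': 322.9183307943359, 'cy': 197.7934624926698, 'eye': array([ 0.89085715, -0.72148607,  0.91660169]), 'attitude': array([0.31638093, 0.11882491, 0.34504799, 0.87562871])}
top {'fovy': 56.96409345939178, 'cx': 316.84984560039936, 'cy': 190.41012686074575, 'eye': array([ 0.34633304, -0.18164339,  1.04786077]), 'attitude': array([ 0.02699816, -0.03620239, -0.69630131,  0.71632742])}
wrist {'fovy': 70.4887565357448, 'cx': 325.01486808443144, 'cy': 200.6134055197529, 'eye': array([0.11295902, 0.61887675, 0.38238381]), 'attitude': array([-0.10580853, -0.07695438,  0.58782941,  0.79833525])}
```

View pics/scene0.png

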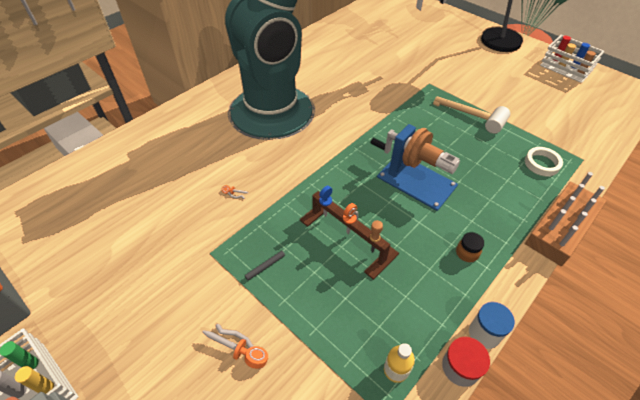

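View pics/top0.png

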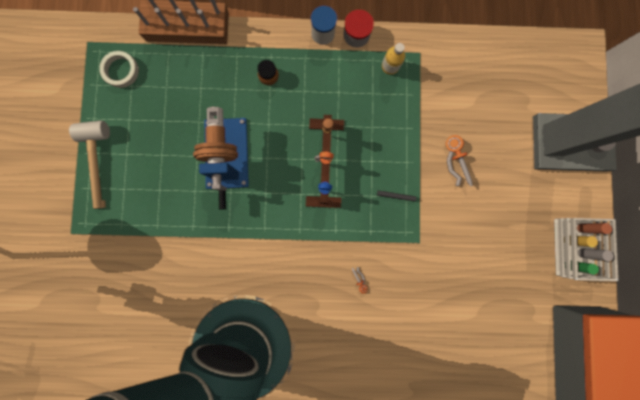

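Scene picture: the rack runs from about (310,210) to (385,262). Blue pin head is at (326,195), orange head at (350,213), awl at (376,230). The axle seat is near (447,160). Candidates for the clip are a small one lying at (232,190), one in the rack at (350,213), and a large one lying at (250,352). The rack one is the middle-sized one and stands in a hole as described.

```bash
python3 - <<'E'
from h import *
import pickle
fs=pickle.load(open("f0.pkl","rb"))
s=fs["scene"];t=fs["top"]
a=cv2.resize(s["color"][130:280,290:470],None,fx=4,fy=4,interpolation=cv2.INTER_CUBIC)[:600,:720]
save("crop0",a)
for n,box in(("scene",(180,280,300,400)),("top",(110,215,300,350))):
    f=fs[n];P=cloud(f);hsv=cv2.cvtColor(f["color"],cv2.COLOR_RGB2HSV)
    m0=np.zeros(hsv.shape[:2],bool);r0,r1,c0,c1=box;m0[r0:r1,c0:c1]=1
    for nm,lo,hi in(("or",(4,170,140),(14,255,255)),("bl",(105,150,60),(125,255,255))):
        m=(cv2.inRange(hsv,lo,hi)>0)&m0&(P[...,2]>.08)
        v,u=np.nonzero(m);q=P[m]
        print(n,nm,m.sum(),u.mean(),v.mean(),q.mean(0),q.min(0),q.max(0))
P=np.concatenate([cloud(f)[f["z_map"]>0] for f in(s,t)])
# heights histogram around rack and axle
c=np.array([cloud(t)[115,213],cloud(t)[157,326],cloud(t)[187,326],cloud(t)[124,327],cloud(s)[160,447]]);print(c)
E
```

```text
scene or 159 349.1698113207547 214.23899371069183 [ 0.52588851 -0.22352631  0.11177442] [ 0.50688837 -0.72148607  0.0816977 ] [ 0.89085715 -0.20192523  0.91660169]
scene bl 193 326.3316062176166 195.47150259067357 [ 0.44906835 -0.22266582  0.11690523] [ 0.42834627 -0.72148607  0.08400163] [ 0.89085715 -0.19903184  0.91660169]
top or 81 325.037037037037 156.7037037037037 [ 0.51567046 -0.21104297  0.1231026 ] [ 0.34633304 -0.22317272  0.08080415] [ 0.53905756 -0.18164339  1.04786077]
top bl 97 324.5360824742268 187.35051546391753 [ 0.43849603 -0.21197708  0.11440995] [ 0.42887149 -0.22561585  0.08193759] [ 0.4533327  -0.19755531  0.13486976]
[[ 0.61909127  0.08196101  0.10939165]
 [ 0.51463703 -0.21330065  0.12650964]
 [ 0.43811114 -0.21515404  0.12903524]
 [ 0.59718408 -0.21333301  0.13646068]
 [ 0.60921528  0.05954659  0.1440116 ]]
```

View pics/crop0.png

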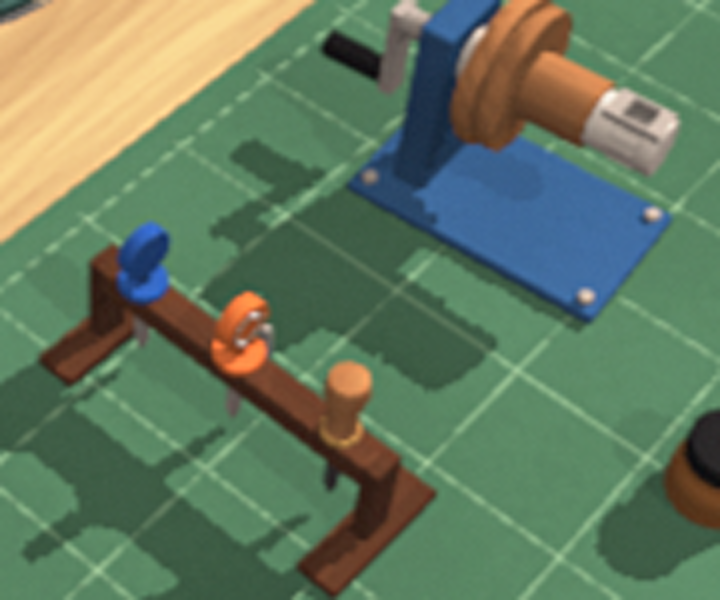

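Crop: blue disc at (148,250), orange disc with steel wire beside it at (242,330), awl handle at (348,395). The cross-hole shows as a dark spot in the seat at (640,112). The orange one in the rack is confirmed. Next I lift and turn the tool so y lies along world x, then approach.

Request:
servo_tool:
  plan:
    - {"tz":-0.2,"wz":0.25,"gripper":-1}
    - {"tz":-0.2,"wz":0.25,"gripper":-1}
    - {"tz":-0.2,"wz":0.25,"gripper":-1}
    - {"tz":-0.2,"wz":0.25,"gripper":-1}
    - {"tz":-0.2,"wz":0.25,"gripper":-1}
    - {"tz":-0.2,"wz":0.25,"gripper":-1}
    - {"tz":-0.2,"wz":0.25,"gripper":-1}
    - {"tz":-0.2,"wz":0.25,"gripper":-1}
    - {"tz":-0.2,"wz":0.25,"gripper":-1}
    - {"tz":-0.2,"wz":0.25,"gripper":-1}

```text
schema error: expected keys tx, ty, tz, wx, wy, wz, gripper
```

Request:
servo_tool:
  plan:
    - {"tx":-0.66,"ty":0.45,"gripper":-1}
    - {"tx":-0.66,"ty":0.45,"gripper":-1}
    - {"tx":-0.66,"ty":0.45,"gripper":-1}
    - {"tx":-0.66,"ty":0.45,"gripper":-1}
    - {"tx":-0.66,"ty":0.45,"gripper":-1}
    - {"tx":-0.66,"ty":0.45,"gripper":-1}
    - {"tx":-0.66,"ty":0.45,"gripper":-1}
    - {"tx":-0.66,"ty":0.45,"gripper":-1}
    - {"tx":-0.66,"ty":0.45,"gripper":-1}
    - {"tx":-0.66,"ty":0.45,"gripper":-1}

```text
schema error: expected keys tx, ty, tz, wx, wy, wz, gripper
```

Request:
servo_tool:
  plan:
    - {"tx":0,"ty":0,"tz":-0.2,"wx":0,"wy":0,"wz":0.25,"gripper":-1}
    - {"tx":0,"ty":0,"tz":-0.2,"wx":0,"wy":0,"wz":0.25,"gripper":-1}
    - {"tx":0,"ty":0,"tz":-0.2,"wx":0,"wy":0,"wz":0.25,"gripper":-1}
    - {"tx":0,"ty":0,"tz":-0.2,"wx":0,"wy":0,"wz":0.25,"gripper":-1}
    - {"tx":0,"ty":0,"tz":-0.2,"wx":0,"wy":0,"wz":0.25,"gripper":-1}
    - {"tx":0,"ty":0,"tz":-0.2,"wx":0,"wy":0,"wz":0.25,"gripper":-1}
    - {"tx":0,"ty":0,"tz":-0.2,"wx":0,"wy":0,"wz":0.25,"gripper":-1}
    - {"tx":0,"ty":0,"tz":-0.2,"wx":0,"wy":0,"wz":0.25,"gripper":-1}
    - {"tx":0,"ty":0,"tz":-0.2,"wx":0,"wy":0,"wz":0.25,"gripper":-1}
    - {"tx":0,"ty":0,"tz":-0.2,"wx":0,"wy":0,"wz":0.25,"gripper":-1}

```text
t: 0.98
tool_pos: [0.1851, 0.5968, 0.3197]
tool_rot: [0.702, 0.712, -0.0, 0.0]
contact_force: [0.3, 0.1, -1.0]
width: 0.998
grasp_force: 0.0
```

Request:
servo_tool:
  plan:
    - {"tx":-0.66,"ty":0.45,"tz":0,"wx":0,"wy":0,"wz":0,"gripper":-1}
    - {"tx":-0.66,"ty":0.45,"tz":0,"wx":0,"wy":0,"wz":0,"gripper":-1}
    - {"tx":-0.66,"ty":0.45,"tz":0,"wx":0,"wy":0,"wz":0,"gripper":-1}
    - {"tx":-0.66,"ty":0.45,"tz":0,"wx":0,"wy":0,"wz":0,"gripper":-1}
    - {"tx":-0.66,"ty":0.45,"tz":0,"wx":0,"wy":0,"wz":0,"gripper":-1}
    - {"tx":-0.66,"ty":0.45,"tz":0,"wx":0,"wy":0,"wz":0,"gripper":-1}
    - {"tx":-0.66,"ty":0.45,"tz":0,"wx":0,"wy":0,"wz":0,"gripper":-1}
    - {"tx":-0.66,"ty":0.45,"tz":0,"wx":0,"wy":0,"wz":0,"gripper":-1}
    - {"tx":-0.66,"ty":0.45,"tz":0,"wx":0,"wy":0,"wz":0,"gripper":-1}
    - {"tx":-0.66,"ty":0.45,"tz":0,"wx":0,"wy":0,"wz":0,"gripper":-1}

```text
t: 1.82
tool_pos: [0.4173, 0.2696, 0.3195]
tool_rot: [0.7, 0.714, 0.0, -0.0]
contact_force: [0.9, 0.9, 1.3]
width: 0.999
grasp_force: 0.0
```

Request:
servo_tool:
  plan:
    - {"tx":-0.4,"ty":0.37,"tz":0,"wx":0,"wy":0,"wz":0,"gripper":-1}
    - {"tx":-0.4,"ty":0.37,"tz":0,"wx":0,"wy":0,"wz":0,"gripper":-1}
    - {"tx":-0.4,"ty":0.37,"tz":0,"wx":0,"wy":0,"wz":0,"gripper":-1}
    - {"tx":-0.4,"ty":0.37,"tz":0,"wx":0,"wy":0,"wz":0,"gripper":-1}
    - {"tx":-0.4,"ty":0.37,"tz":0,"wx":0,"wy":0,"wz":0,"gripper":-1}
    - {"tx":-0.4,"ty":0.37,"tz":0,"wx":0,"wy":0,"wz":0,"gripper":-1}
    - {"tx":-0.4,"ty":0.37,"tz":0,"wx":0,"wy":0,"wz":0,"gripper":-1}
    - {"tx":-0.4,"ty":0.37,"tz":0,"wx":0,"wy":0,"wz":0,"gripper":-1}
    - {"tx":-0.4,"ty":0.37,"tz":0,"wx":0,"wy":0,"wz":0,"gripper":-1}
    - {"tx":-0.4,"ty":0.37,"tz":0,"wx":0,"wy":0,"wz":0,"gripper":-1}

```text
t: 2.65
tool_pos: [0.6064, 0.0742, 0.3193]
tool_rot: [0.7, 0.714, -0.0, -0.0]
contact_force: [0.7, 0.7, 0.5]
width: 0.999
grasp_force: 0.0
```

```bash
python3 - <<'E'
from h import *
import pickle
f=grab_frame("wrist");pickle.dump(f,open("w1.pkl","wb"));save("w1",f["color"]);print(sense()["tool_pos"],f["eye"])
E
```

```text
[0.60852201 0.06978304 0.31905022] [0.60447121 0.14918822 0.48273723]
```

View pics/w1.png

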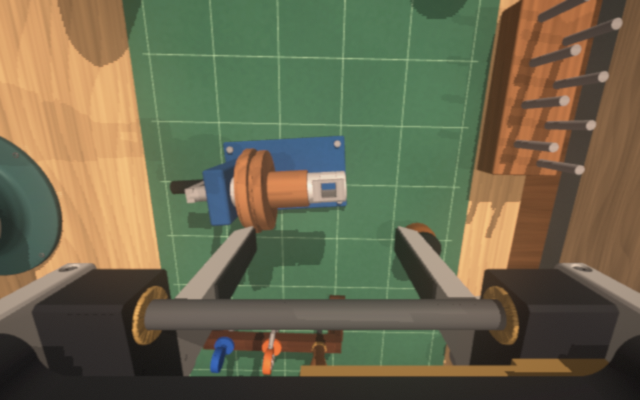

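Wrist view: the axle seat with its square hole is at about (328,187), axle along image x with its free end to the right. The rack is below, with the orange head at (269,357) mostly hidden by the gripper. I measure the hole, then move on to the rack.

```bash
cat > hole.py <<'E'
from h import *
def hole(f,box,dbg=None):
    r0,r1,c0,c1=box; K=6
    g=cv2.resize(f["color"][r0:r1,c0:c1],None,fx=K,fy=K,interpolation=cv2.INTER_CUBIC)
    hsv=cv2.cvtColor(g,cv2.COLOR_RGB2HSV); m=((hsv[...,1]<70)&(hsv[...,2]>125)).astype(np.uint8)
    cs,hi=cv2.findContours(m,cv2.RETR_CCOMP,cv2.CHAIN_APPROX_NONE)
    out=[]
    for c,h in zip(cs,hi[0]):
        a=cv2.contourArea(c)
        if a<20*K: continue
        (x,y),(w,hh),an=cv2.minAreaRect(c); out.append((h[3]>=0,a/K/K,(x+.5)/K-.5+c0,(y+.5)/K-.5+r0,w/K,hh/K,an))
    if dbg: cv2.drawContours(g,cs,-1,(255,0,0),1); save(dbg,g)
    return out
E
python3 - <<'E'
from hole import *
import pickle
f=pickle.load(open("w1.pkl","rb"));P=cloud(f)
for o in hole(f,(160,220,300,360),"hole1"): print(np.round(o,2))
m=(P[...,2]>.135)&(P[...,2]<.15); m[:,:308]=0;m[:,352:]=0;m[225:]=0
print(m.sum(),P[m].mean(0),np.median(P[m][:,2]),P[m].max(0),P[m].min(0))
for u in range(290,352,6):
    c=P[160:215,u]; k=c[:,2]>.12
    print(u,c[k][:,0].mean().round(4),c[k][:,1].min().round(4),c[k][:,1].max().round(4),c[k][:,2].max().round(4))
E
```

```text
[  0.    34.14 305.76 215.23   5.72  13.09  73.41]
[  1.     3.39 302.69 214.35   1.82   3.38  50.71]
[  0.    33.81 337.58 214.25  10.33   4.33  90.  ]
[   0.   1266.85  333.08  186.75   33.33   52.67   90.  ]
[  1.    50.74 328.42 193.42  13.33   5.33   0.  ]
[  1.    14.39 328.28 189.4    1.66  14.02  87.14]
[  1.    74.29 328.08 185.97   6.03  13.39  87.8 ]
648 [0.60759814 0.07199093 0.14043198] 0.1409710629551811 [0.63278821 0.08684811 0.14333127] [0.58467368 0.05130749 0.13501204]
290 0.5626 0.0476 0.0911 0.1465
296 0.5701 0.0473 0.0914 0.1462
302 0.5775 0.0468 0.0923 0.1471
308 0.5848 0.0462 0.089 0.1421
314 0.5923 0.0527 0.0893 0.1424
320 0.6001 0.0525 0.1492 0.4827
326 0.6071 0.0545 0.0906 0.1419
332 0.6141 0.0543 0.1492 0.4827
338 0.6221 0.0542 0.0921 0.1426
344 0.6287 0.0563 0.1492 0.4827<stdin>:9: RuntimeWarning: Mean of empty slice.
  ret = ret.dtype.type(ret / rcount)
Traceback (most recent call last):
ValueError: zero-size array to reduction operation minimum which has no identity
```

View pics/hole1.png

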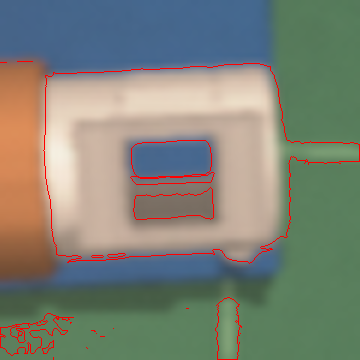

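Request:
servo_tool:
  plan:
    - {"tx":-0.6,"ty":-0.2,"tz":0,"wx":0,"wy":0,"wz":0,"gripper":-1}
    - {"tx":-0.6,"ty":-0.2,"tz":0,"wx":0,"wy":0,"wz":0,"gripper":-1}
    - {"tx":-0.6,"ty":-0.2,"tz":0,"wx":0,"wy":0,"wz":0,"gripper":-1}
    - {"tx":-0.6,"ty":-0.2,"tz":0,"wx":0,"wy":0,"wz":0,"gripper":-1}
    - {"tx":-0.6,"ty":-0.2,"tz":0,"wx":0,"wy":0,"wz":0,"gripper":-1}
    - {"tx":-0.6,"ty":-0.2,"tz":0,"wx":0,"wy":0,"wz":0,"gripper":-1}
    - {"tx":0,"ty":0,"tz":0,"wx":0,"wy":0,"wz":0,"gripper":-1}
    - {"tx":0,"ty":0,"tz":0,"wx":0,"wy":0,"wz":0,"gripper":-1}
    - {"tx":0,"ty":0,"tz":0,"wx":0,"wy":0,"wz":0,"gripper":-1}
    - {"tx":0,"ty":0,"tz":0,"wx":0,"wy":0,"wz":0,"gripper":-1}

```text
t: 3.53
tool_pos: [0.5496, -0.1046, 0.3193]
tool_rot: [0.699, 0.715, -0.0, -0.0]
contact_force: [0.6, -0.2, 0.1]
width: 1.0
grasp_force: 0.0
```

```bash
python3 - <<'E'
from h import *
import pickle
f=grab_frame("wrist");pickle.dump(f,open("w2.pkl","wb"));save("w2",f["color"]);print(sense()["tool_pos"],f["eye"])
E
```

```text
[ 0.54963152 -0.1046381   0.3192681 ] [ 0.54763443 -0.02973664  0.48275931]
```

View pics/w2.png

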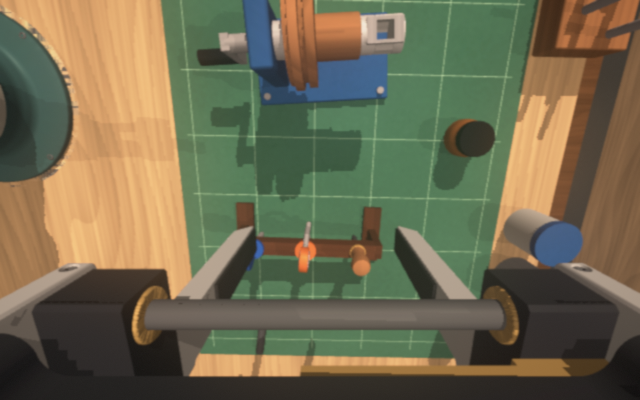

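View 2: orange disc edge-on at (304,257) with its bent leg up at (308,232), blue pin at (257,250), awl at (360,258), axle hole at (384,35). Crop 1: the mouth spans x 131–214, y 139–220, i.e. image (328.3,189.5).

```bash
python3 - <<'E'
from hole import *
import pickle
f1=pickle.load(open("w1.pkl","rb"));f2=pickle.load(open("w2.pkl","rb"));fs=pickle.load(open("f0.pkl","rb"))
for o in hole(f2,(5,65,355,415),None): print(np.round(o,2))
print(f2["color"][20:52,384].mean(1).astype(int), f2["color"][38,364:406].mean(1).astype(int))
h1=(328.3,189.5)
print("h1 plane",plane(f1,*h1,.143))
# orange mask by view
def om(f,box):
    P=cloud(f);hsv=cv2.cvtColor(f["color"],cv2.COLOR_RGB2HSV);r0,r1,c0,c1=box
    m=np.zeros(hsv.shape[:2],bool);m[r0:r1,c0:c1]=cv2.inRange(hsv[r0:r1,c0:c1],(2,165,120),(14,255,255))>0
    return m&(P[...,2]>.075)&(P[...,2]<.145),P
for n,f,b in(("w2",f2,(230,285,285,325)),("top",fs["top"],(140,175,315,340)),("scene",fs["scene"],(195,235,335,365))):
    m,P=om(f,b); q=P[m]
    hd=q[q[:,2]>.1]; fl=q[(q[:,2]<.092)]
    print(n,m.sum(),"head",len(hd),hd.mean(0),hd.min(0),hd.max(0)); print("  flange",len(fl),fl.min(0),fl.max(0))
    if n!="scene":
        # disc axis direction: PCA of head xy
        print("  pca",np.linalg.svd(hd[:,:2]-hd[:,:2].mean(0),full_matrices=False)[2:])
P=cloud(f2); k=(abs(P[...,2]-.083)<.006); k[:230]=0;k[265:]=0;k[:,:255]=0;k[:,385:]=0
hsv=cv2.cvtColor(f2["color"],cv2.COLOR_RGB2HSV);k&=hsv[...,2]<150
q=P[k];print("rail",k.sum(),q.mean(0),q.min(0),q.max(0),np.polyfit(q[:,0],q[:,1],1))
P=cloud(f2)
for u in(366,372,394,400):
    c=P[5:65,u];kk=(c[:,2]>.139)&(c[:,2]<.16);print(u,c[kk].mean(0),c[kk].min(0),c[kk].max(0))
save("c2",np.hstack([cv2.resize(f2["color"][5:65,355:415],(360,360),interpolation=2),cv2.resize(f2["color"][225:285,275:335],(360,360),interpolation=2)]))
E
```

```text
[   0.   1649.38  383.54   31.82   39.46   46.6    87.95]
[  1.    23.81 384.34  43.48   1.6   21.22  86.53]
[  1.   221.56 385.25  28.58  16.67  19.67   0.  ]
[  0.    25.5  382.75   8.42   7.67   4.    90.  ]
[ 94  97 110 117 117 116 114 115 117 122 126 127 116 105 104 104 103 105
 124 159 172 168 142 111 117 125 130 131 130 127 111 104] [179 176 173 171 176 178 180 182 182 179 176 171 155 130 117 116 118 118
 120 121 124 123 119 117 119 120 120 125 129 136 153 169 174 177 179 179
 177 173 172 166 145 115]
h1 plane [0.61006017 0.07218567 0.143     ]
w2 368 head 189 [ 0.52112464 -0.20963833  0.1257221 ] [ 0.51495892 -0.2291929   0.10833139] [ 0.52866709 -0.19679132  0.13274259]
  flange 179 [ 0.50365056 -0.22611841  0.07559478] [ 0.53776382 -0.20109677  0.08869958]
  pca (array([[-0.07623539, -0.99708985],
       [-0.99708985,  0.07623539]]),)
top 103 head 58 [ 0.5200865  -0.2115224   0.12795165] [ 0.51305414 -0.22593254  0.10420081] [ 0.52760289 -0.19796519  0.13482488]
  flange 44 [ 0.50530873 -0.22292542  0.08080415] [ 0.53905756 -0.20158774  0.09143701]
  pca (array([[-0.0017595
[... 160 characters left out ...]
2 -0.19826038  0.13554845]
  flange 85 [ 0.50688837 -0.2322794   0.07866421] [ 0.53779586 -0.1950665   0.09163156]
rail 1286 [ 0.54298774 -0.21446497  0.08133392] [ 0.44425336 -0.22986105  0.0770028 ] [ 0.63978152 -0.18831099  0.08879587] [-0.01615375 -0.20569368]
366 [0.58981415 0.06932524 0.14040576] [0.5894141  0.06134402 0.13911405] [0.59046185 0.07859762 0.14340638]
372 [0.59614356 0.07008641 0.14102226] [0.59506    0.0570077  0.13936136] [0.59702599 0.08292608 0.1433307 ]
394 [0.61985681 0.07181684 0.14035204] [0.61851045 0.05871043 0.13900746] [0.62094755 0.08451226 0.14259322]
400 [0.626103   0.07212196 0.14112445] [0.62492    0.05987505 0.13977059] [0.62743545 0.08454205 0.14291634]
```

View pics/c2.png

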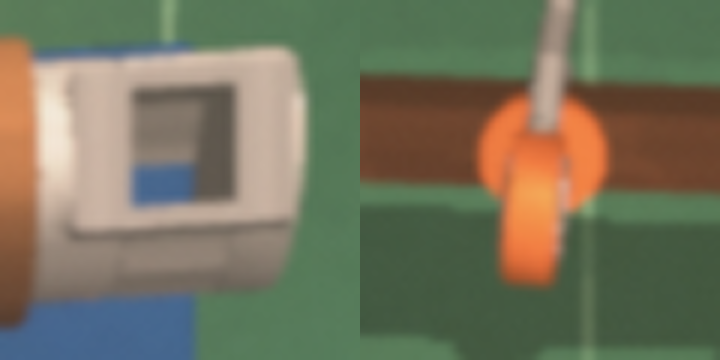

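Request:
servo_tool:
  plan:
    - {"tx":-0.435,"ty":-0.124,"tz":0,"wx":0,"wy":0,"wz":0,"gripper":0}
    - {"tx":-0.435,"ty":-0.124,"tz":0,"wx":0,"wy":0,"wz":0,"gripper":0}
    - {"tx":-0.435,"ty":-0.124,"tz":0,"wx":0,"wy":0,"wz":0,"gripper":0}
    - {"tx":-0.435,"ty":-0.124,"tz":0,"wx":0,"wy":0,"wz":0,"gripper":0}
    - {"tx":-0.435,"ty":-0.124,"tz":0,"wx":0,"wy":0,"wz":0,"gripper":0}
    - {"tx":0,"ty":0,"tz":0.5,"wx":0,"wy":0,"wz":0.1,"gripper":0}
    - {"tx":0,"ty":0,"tz":0.6,"wx":0,"wy":0,"wz":0,"gripper":0}
    - {"tx":0,"ty":0,"tz":0.6,"wx":0,"wy":0,"wz":0,"gripper":0}
    - {"tx":0,"ty":0,"tz":0.6,"wx":0,"wy":0,"wz":0,"gripper":0}
    - {"tx":0,"ty":0,"tz":0.2,"wx":0,"wy":0,"wz":0,"gripper":0}

```text
t: 4.42
tool_pos: [0.5194, -0.2137, 0.1907]
tool_rot: [0.717, 0.697, -0.001, -0.002]
contact_force: [0.7, 0.9, -0.8]
width: 0.5
grasp_force: 0.0
```

```bash
python3 - <<'E'
from h import *
import pickle
f1=pickle.load(open("w1.pkl","rb"));f2=pickle.load(open("w2.pkl","rb"))
print(tri(f1,(328.3,189.5),f2,(385.4,29.1)),plane(f2,385.4,29.1,.143))
for f,a,b in((f1,(312.5,None),None),):pass
# seat long-edge directions on plane
for f,o,p,q in((f2,(355,5),(85,236),(285,219)),(f1,(300,160),(80,122),(262,113))):
    A=plane(f,o[0]+p[0]/6,o[1]+p[1]/6,.143);B=plane(f,o[0]+q[0]/6,o[1]+q[1]/6,.143);print((B-A)[1]/(B-A)[0])
f=grab_frame("wrist");s=sense();print(s["tool_pos"],s["tool_rot"],s["width"])
P=cloud(f);hsv=cv2.cvtColor(f["color"],cv2.COLOR_RGB2HSV)
m=(cv2.inRange(hsv,(2,165,120),(14,255,255))>0)&(abs(P[...,0]-.521)<.035)&(abs(P[...,1]+.214)<.035)
q=P[m];hd=q[q[:,2]>.1];fl=q[q[:,2]<.095]
print(len(hd),hd.min(0),hd.max(0),len(fl),fl.min(0),fl.max(0))
m=(P[...,2]>.1)&m
for z in(.105,.112,.118,.124,.13):
    k=hd[abs(hd[:,2]-z)<.003]
    if len(k): print(z,len(k),k[:,0].min(),k[:,0].max(),k[:,1].min(),k[:,1].max())
im=f["color"].copy();save("w3",im)
E
```

```text
(array([0.61044064, 0.07131816, 0.13966296]), np.float64(0.0006854849893676063)) [0.61015701 0.07024018 0.143     ]
0.09797271492224113
0.0697375683909854
[ 0.51939452 -0.21387474  0.19099481] [ 0.71720546  0.6968574  -0.00144515 -0.00199838] 0.5003701075304687
457 [ 0.51482168 -0.22987042  0.11001572] [ 0.52950425 -0.1976083   0.13236744] 361 [ 0.50425432 -0.22692595  0.06890148] [ 0.5375489  -0.20056388  0.08836565]
0.112 10 0.5173416216915264 0.5295042459523996 -0.20546668844377253 -0.1978469227485811
0.118 49 0.5165152900237081 0.527812162325247 -0.20015844310306946 -0.19760830353335243
0.124 121 0.5148216819652115 0.5276182564968098 -0.22987041820041526 -0.1989018133511113
0.13 277 0.5149579238521705 0.5265114463135301 -0.227564641489082 -0.20254715796172895
```

View pics/w3.png

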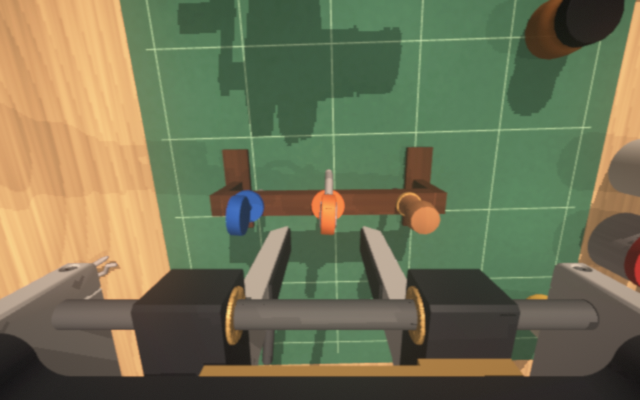

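View 3: blue disc at (240,213), orange disc at (328,212) centred between the fingers at (275,240) and (380,240), awl at (418,212). I go down and close.

Request:
servo_tool:
  plan:
    - {"tx":0,"ty":0.03,"tz":0.3,"wx":0,"wy":0,"wz":0,"gripper":0}
    - {"tx":0,"ty":0,"tz":0.3,"wx":0,"wy":0,"wz":0,"gripper":0}
    - {"tx":0,"ty":0,"tz":0.3,"wx":0,"wy":0,"wz":0,"gripper":0}
    - {"tx":0,"ty":0,"tz":0.3,"wx":0,"wy":0,"wz":0,"gripper":0}
    - {"tx":0,"ty":0,"tz":0.3,"wx":0,"wy":0,"wz":0,"gripper":0}
    - {"tx":0,"ty":0,"tz":0.12,"wx":0,"wy":0,"wz":0,"gripper":0}
    - {"tx":0,"ty":0,"tz":0,"wx":0,"wy":0,"wz":0,"gripper":0}
    - {"tx":0,"ty":0,"tz":0,"wx":0,"wy":0,"wz":0,"gripper":1}
    - {"tx":0,"ty":0,"tz":0,"wx":0,"wy":0,"wz":0,"gripper":1}
    - {"tx":0,"ty":0,"tz":0,"wx":0,"wy":0,"wz":0,"gripper":1}

```text
t: 5.3
tool_pos: [0.5226, -0.2155, 0.1146]
tool_rot: [0.718, 0.697, 0.0, 0.001]
contact_force: [0.4, -0.7, 0.4]
width: 0.324
grasp_force: 0.0
```

Request:
servo_tool:
  plan:
    - {"tx":0,"ty":0,"tz":0,"wx":0,"wy":0,"wz":0,"gripper":1}
    - {"tx":0,"ty":0,"tz":0,"wx":0,"wy":0,"wz":0,"gripper":1}
    - {"tx":0,"ty":0,"tz":0,"wx":0,"wy":0,"wz":0,"gripper":1}
    - {"tx":0,"ty":0,"tz":0,"wx":0,"wy":0,"wz":0,"gripper":1}
    - {"tx":0,"ty":0,"tz":0,"wx":0,"wy":0,"wz":0,"gripper":1}
    - {"tx":0,"ty":0,"tz":-0.05,"wx":0,"wy":0,"wz":0,"gripper":1}
    - {"tx":0,"ty":0,"tz":-0.1,"wx":0,"wy":0,"wz":0,"gripper":1}
    - {"tx":0,"ty":0,"tz":-0.1,"wx":0,"wy":0,"wz":0,"gripper":1}
    - {"tx":0,"ty":0,"tz":-0.1,"wx":0,"wy":0,"wz":0,"gripper":1}
    - {"tx":0,"ty":0,"tz":-0.1,"wx":0,"wy":0,"wz":0,"gripper":1}

```text
t: 6.13
tool_pos: [0.522, -0.2154, 0.1367]
tool_rot: [0.718, 0.696, 0.0, 0.0]
contact_force: [0.1, 0.2, -0.8]
width: 0.128
grasp_force: 30.0
```

Request:
servo_tool:
  plan:
    - {"tx":0,"ty":0,"tz":-0.3,"wx":0,"wy":0,"wz":0,"gripper":1}
    - {"tx":0,"ty":0,"tz":-0.3,"wx":0,"wy":0,"wz":0,"gripper":1}
    - {"tx":0,"ty":0,"tz":-0.3,"wx":0,"wy":0,"wz":0,"gripper":1}
    - {"tx":0,"ty":0,"tz":-0.3,"wx":0,"wy":0,"wz":0,"gripper":1}
    - {"tx":0,"ty":0,"tz":-0.3,"wx":0,"wy":0,"wz":0,"gripper":1}
    - {"tx":0,"ty":0,"tz":-0.3,"wx":0,"wy":0,"wz":0,"gripper":1}
    - {"tx":0,"ty":0,"tz":-0.3,"wx":0,"wy":0,"wz":0,"gripper":1}
    - {"tx":0,"ty":0,"tz":-0.3,"wx":0,"wy":0,"wz":0,"gripper":1}
    - {"tx":0,"ty":0,"tz":-0.3,"wx":0,"wy":0,"wz":0,"gripper":1}
    - {"tx":0,"ty":0,"tz":-0.1,"wx":0,"wy":0,"wz":0,"gripper":1}

```text
t: 6.97
tool_pos: [0.5224, -0.2157, 0.2783]
tool_rot: [0.718, 0.696, 0.001, 0.001]
contact_force: [-0.4, -0.2, -1.1]
width: 0.124
grasp_force: 30.0
```

```bash
cat > head.py <<'E'
from h import *
def head(tag=None):
    s=sense();t=s["tool_pos"];Rt=R.from_quat(s["tool_rot"]).as_matrix()
    print("tool",t,"yaw y",np.arctan2(Rt[1,1],Rt[0,1]),"F",s["contact_force"],"w",s["width"],"t",s["t"])
    for n in("top","scene","wrist"):
        f=grab_frame(n);P=cloud(f);hsv=cv2.cvtColor(f["color"],cv2.COLOR_RGB2HSV)
        near=(abs(P-(t-[0,0,.02]))<[.03,.035,.06]).all(-1)
        m=near&(cv2.inRange(hsv,(2,165,110),(14,255,255))>0);q=P[m]
        if len(q): print(n,len(q),q.min(0).round(4),q.max(0).round(4))
        v,u=np.nonzero(m)
        if tag and n==tag[0] and len(u): 
            r,c=int(v.mean()),int(u.mean());h=40;a=f["color"][max(r-h,0):r+h,max(c-h,0):c+h];save(tag[1],cv2.resize(a,None,fx=6,fy=6,interpolation=2))
E
python3 -c "
from head import head
head()"
```

```text
tool [ 0.52242837 -0.2157165   0.27827408] yaw y -0.03016877833915418 F [-0.39539423 -0.19993512 -1.12623719] w 0.1239923959879722 t 6.9667
scene 163 [ 0.5071 -0.2347  0.231 ] [ 0.5377 -0.1929  0.3073]
wrist 1382 [ 0.5068 -0.2294  0.2449] [ 0.5371 -0.1976  0.2974]
```

Request:
servo_tool:
  plan:
    - {"tx":0,"ty":0,"tz":0,"wx":0,"wy":0,"wz":-0.216,"gripper":1}
    - {"tx":0.4,"ty":0.157,"tz":0,"wx":0,"wy":0,"wz":0,"gripper":1}
    - {"tx":0.7,"ty":0.275,"tz":0,"wx":0,"wy":0,"wz":0,"gripper":1}
    - {"tx":0.7,"ty":0.275,"tz":0,"wx":0,"wy":0,"wz":0,"gripper":1}
    - {"tx":0.7,"ty":0.275,"tz":0,"wx":0,"wy":0,"wz":0,"gripper":1}
    - {"tx":0.7,"ty":0.275,"tz":0,"wx":0,"wy":0,"wz":0,"gripper":1}
    - {"tx":0.7,"ty":0.275,"tz":0,"wx":0,"wy":0,"wz":0,"gripper":1}
    - {"tx":0.7,"ty":0.275,"tz":0,"wx":0,"wy":0,"wz":0,"gripper":1}
    - {"tx":0.6,"ty":0.236,"tz":0,"wx":0,"wy":0,"wz":0,"gripper":1}
    - {"tx":0.38,"ty":0.147,"tz":0,"wx":0,"wy":0,"wz":0,"gripper":1}

```text
t: 7.95
tool_pos: [0.6094, 0.0755, 0.2743]
tool_rot: [0.678, 0.735, -0.001, -0.001]
contact_force: [-0.0, -0.3, -1.8]
width: 0.124
grasp_force: 30.0
```

Request:
servo_tool:
  plan:
    - {"tx":0,"ty":0,"tz":0,"wx":0,"wy":0,"wz":0,"gripper":1}
    - {"tx":0,"ty":0,"tz":0,"wx":0,"wy":0,"wz":0,"gripper":1}
    - {"tx":0,"ty":0,"tz":0.1,"wx":0,"wy":0,"wz":0,"gripper":1}
    - {"tx":0,"ty":0,"tz":0.1,"wx":0,"wy":0,"wz":0,"gripper":1}
    - {"tx":0,"ty":0,"tz":0.1,"wx":0,"wy":0,"wz":0,"gripper":1}
    - {"tx":0,"ty":0,"tz":0.1,"wx":0,"wy":0,"wz":0,"gripper":1}
    - {"tx":0,"ty":0,"tz":0.1,"wx":0,"wy":0,"wz":0,"gripper":1}
    - {"tx":0,"ty":0,"tz":0,"wx":0,"wy":0,"wz":0,"gripper":1}
    - {"tx":0,"ty":0,"tz":0,"wx":0,"wy":0,"wz":0,"gripper":1}
    - {"tx":0,"ty":0,"tz":0,"wx":0,"wy":0,"wz":0,"gripper":1}

```text
t: 8.78
tool_pos: [0.6095, 0.0713, 0.2511]
tool_rot: [0.679, 0.734, 0.0, 0.0]
contact_force: [1.2, 0.2, -1.7]
width: 0.124
grasp_force: 30.0
```

```bash
python3 - <<'E'
from head import *
head()
f=grab_frame("wrist");g=grab_frame("scene")
save("ins",np.vstack([cv2.resize(f["color"][150:270,230:430],(500,300),interpolation=2),cv2.resize(g["color"][100:190,380:530],(500,300),interpolation=2)]))
E
```

```text
tool [0.60949652 0.07126207 0.25113682] yaw y 0.07787078784310882 F [ 1.16784047  0.15736176 -1.68282707] w 0.12394278948461869 t 8.7833
top 36 [0.5932 0.0583 0.2215] [0.6157 0.0776 0.264 ]
scene 150 [0.5942 0.0519 0.2192] [0.6239 0.0801 0.2798]
wrist 1324 [0.5944 0.0572 0.2206] [0.6231 0.0892 0.2721]
```

View pics/ins.png

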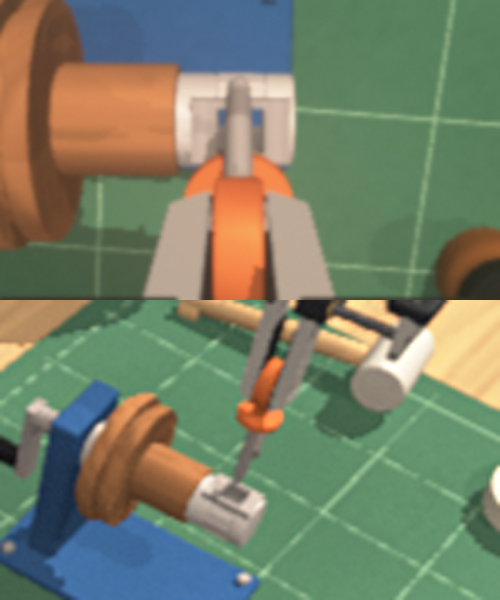

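Aligned: in the wrist half the leg lies over the seat and hole column at (240,115), and in the scene half the tip points into the hole at (238,490). I descend in steps and watch the force.

Request:
servo_tool:
  plan:
    - {"tx":0,"ty":0.02,"tz":0.08,"wx":0,"wy":0,"wz":0,"gripper":1}
    - {"tx":0,"ty":0,"tz":0.08,"wx":0,"wy":0,"wz":0,"gripper":1}
    - {"tx":0,"ty":0,"tz":0.08,"wx":0,"wy":0,"wz":0,"gripper":1}
    - {"tx":0,"ty":0,"tz":0.08,"wx":0,"wy":0,"wz":0,"gripper":1}
    - {"tx":0,"ty":0,"tz":0.08,"wx":0,"wy":0,"wz":0,"gripper":1}
    - {"tx":0,"ty":0,"tz":0.08,"wx":0,"wy":0,"wz":0,"gripper":1}
    - {"tx":0,"ty":0,"tz":0.08,"wx":0,"wy":0,"wz":0,"gripper":1}
    - {"tx":0,"ty":0,"tz":0,"wx":0,"wy":0,"wz":0,"gripper":1}
    - {"tx":0,"ty":0,"tz":0,"wx":0,"wy":0,"wz":0,"gripper":1}
    - {"tx":0,"ty":0,"tz":0,"wx":0,"wy":0,"wz":0,"gripper":1}

```text
t: 9.87
tool_pos: [0.6105, 0.0714, 0.2231]
tool_rot: [0.679, 0.734, 0.0, 0.0]
contact_force: [0.3, -0.2, -0.6]
width: 0.124
grasp_force: 30.0
```

```bash
python3 -c "
from head import head
head()"
```

```text
tool [0.61047443 0.07141985 0.22312692] yaw y 0.07797654963662741 F [ 0.27478403 -0.22899907 -0.61171284] w 0.12444507857606957 t 9.8667
top 31 [0.5947 0.0559 0.1948] [0.615  0.0754 0.2224]
scene 139 [0.5949 0.0522 0.1927] [0.6245 0.0797 0.2509]
wrist 1286 [0.5946 0.0575 0.1927] [0.624  0.0895 0.2446]
```

Request:
servo_tool:
  plan:
    - {"tx":0,"ty":0,"tz":0.06,"wx":0,"wy":0,"wz":0,"gripper":1}
    - {"tx":0,"ty":0,"tz":0.06,"wx":0,"wy":0,"wz":0,"gripper":1}
    - {"tx":0,"ty":0,"tz":0.06,"wx":0,"wy":0,"wz":0,"gripper":1}
    - {"tx":0,"ty":0,"tz":0.06,"wx":0,"wy":0,"wz":0,"gripper":1}
    - {"tx":0,"ty":0,"tz":0.06,"wx":0,"wy":0,"wz":0,"gripper":1}
    - {"tx":0,"ty":0,"tz":0.06,"wx":0,"wy":0,"wz":0,"gripper":1}
    - {"tx":0,"ty":0,"tz":0.06,"wx":0,"wy":0,"wz":0,"gripper":1}
    - {"tx":0,"ty":0,"tz":0.06,"wx":0,"wy":0,"wz":0,"gripper":1}
    - {"tx":0,"ty":0,"tz":0,"wx":0,"wy":0,"wz":0,"gripper":1}
    - {"tx":0,"ty":0,"tz":0,"wx":0,"wy":0,"wz":0,"gripper":1}

```text
t: 10.85
tool_pos: [0.61, 0.0719, 0.1983]
tool_rot: [0.679, 0.734, -0.0, -0.0]
contact_force: [-1.4, 5.2, -1.7]
width: 0.13
grasp_force: 30.0
```

```bash
python3 -c "
from head import head
head()"
```

```text
tool [0.6099757  0.07187519 0.1983283 ] yaw y 0.07836564030180014 F [-1.36016648  5.24636639 -1.68466008] w 0.13035063641526745 t 10.85
top 19 [0.5953 0.0558 0.1695] [0.611  0.0741 0.2052]
scene 128 [0.5964 0.0519 0.1662] [0.6245 0.0793 0.2315]
wrist 1320 [0.5947 0.0582 0.1691] [0.6233 0.0907 0.2189]
```

Request:
servo_tool:
  plan:
    - {"tx":0,"ty":0,"tz":0.07,"wx":0,"wy":0,"wz":0,"gripper":1}
    - {"tx":0,"ty":0,"tz":0.07,"wx":0,"wy":0,"wz":0,"gripper":1}
    - {"tx":0,"ty":0,"tz":0.07,"wx":0,"wy":0,"wz":0,"gripper":1}
    - {"tx":0,"ty":0,"tz":0.07,"wx":0,"wy":0,"wz":0,"gripper":1}
    - {"tx":0,"ty":0,"tz":0.07,"wx":0,"wy":0,"wz":0,"gripper":1}
    - {"tx":0,"ty":0,"tz":0.07,"wx":0,"wy":0,"wz":0,"gripper":1}
    - {"tx":0,"ty":0,"tz":0.07,"wx":0,"wy":0,"wz":0,"gripper":1}
    - {"tx":0,"ty":0,"tz":0,"wx":0,"wy":0,"wz":0,"gripper":1}
    - {"tx":0,"ty":0,"tz":0,"wx":0,"wy":0,"wz":0,"gripper":1}
    - {"tx":0,"ty":0,"tz":0,"wx":0,"wy":0,"wz":0,"gripper":1}

```text
t: 11.83
tool_pos: [0.6103, 0.0712, 0.1742]
tool_rot: [0.679, 0.734, -0.0, 0.0]
contact_force: [0.1, -0.3, -2.2]
width: 0.126
grasp_force: 30.0
```

```bash
python3 -c "
from head import head
head()"
```

```text
tool [0.61026072 0.07117174 0.17417713] yaw y 0.07780300558603268 F [ 0.08581628 -0.34677027 -2.17115898] w 0.12648875563986603 t 11.8333
top 11 [0.5982 0.0607 0.1455] [0.6132 0.0659 0.1498]
scene 123 [0.5979 0.0512 0.1438] [0.624  0.082  0.2049]
wrist 1290 [0.5951 0.0583 0.1454] [0.6237 0.0898 0.1947]
```

Request:
servo_tool:
  plan:
    - {"tx":0,"ty":0,"tz":0.02,"wx":0,"wy":0,"wz":0,"gripper":1}
    - {"tx":0,"ty":0,"tz":0.02,"wx":0,"wy":0,"wz":0,"gripper":1}
    - {"tx":0,"ty":0,"tz":0.02,"wx":0,"wy":0,"wz":0,"gripper":1}
    - {"tx":0,"ty":0,"tz":0,"wx":0,"wy":0,"wz":0,"gripper":1}
    - {"tx":0,"ty":0,"tz":0,"wx":0,"wy":0,"wz":0,"gripper":1}
    - {"tx":0,"ty":0,"tz":0,"wx":0,"wy":0,"wz":0,"gripper":1}
    - {"tx":0,"ty":0,"tz":0,"wx":0,"wy":0,"wz":0,"gripper":1}
    - {"tx":0,"ty":0,"tz":0,"wx":0,"wy":0,"wz":0,"gripper":1}
    - {"tx":0,"ty":0,"tz":0,"wx":0,"wy":0,"wz":0,"gripper":1}
    - {"tx":0,"ty":0,"tz":0,"wx":0,"wy":0,"wz":0,"gripper":1}

```text
t: 12.82
tool_pos: [0.6105, 0.0716, 0.1732]
tool_rot: [0.679, 0.734, 0.001, -0.0]
contact_force: [-11.7, 1.2, 24.6]
width: 0.128
grasp_force: 30.0
```

Seated: the force jumped to 24.6 N as the flange met the seat. I open partway and rise.

Request:
servo_tool:
  plan:
    - {"tx":0,"ty":0,"tz":-0.03,"wx":0,"wy":0,"wz":0,"gripper":1}
    - {"tx":0,"ty":0,"tz":0,"wx":0,"wy":0,"wz":0,"gripper":0.2}
    - {"tx":0,"ty":0,"tz":0,"wx":0,"wy":0,"wz":0,"gripper":0.2}
    - {"tx":0,"ty":0,"tz":0,"wx":0,"wy":0,"wz":0,"gripper":0.2}
    - {"tx":0,"ty":0,"tz":0,"wx":0,"wy":0,"wz":0,"gripper":0.2}
    - {"tx":0,"ty":0,"tz":0,"wx":0,"wy":0,"wz":0,"gripper":0.2}
    - {"tx":0,"ty":0,"tz":-0.2,"wx":0,"wy":0,"wz":0,"gripper":0.2}
    - {"tx":0,"ty":0,"tz":-0.4,"wx":0,"wy":0,"wz":0,"gripper":0.2}
    - {"tx":0,"ty":0,"tz":-0.5,"wx":0,"wy":0,"wz":0,"gripper":0.2}
    - {"tx":0,"ty":0,"tz":-0.5,"wx":0,"wy":0,"wz":0,"gripper":0.2}

```text
t: 13.65
tool_pos: [0.6102, 0.0712, 0.2545]
tool_rot: [0.679, 0.734, -0.0, 0.0]
contact_force: [-0.2, 0.3, 0.0]
width: 0.402
grasp_force: 0.0
```

Request:
servo_tool:
  plan:
    - {"tx":-0.3,"ty":0,"tz":-0.2,"wx":0,"wy":0,"wz":0,"gripper":0.2}
    - {"tx":-0.3,"ty":0,"tz":-0.2,"wx":0,"wy":0,"wz":0,"gripper":0.2}
    - {"tx":-0.3,"ty":0,"tz":0,"wx":0,"wy":0,"wz":0,"gripper":0.2}
    - {"tx":-0.3,"ty":0,"tz":0,"wx":0,"wy":0,"wz":0,"gripper":0.2}
    - {"tx":0,"ty":0,"tz":0,"wx":0,"wy":0,"wz":0,"gripper":0.2}
    - {"tx":0,"ty":0,"tz":0,"wx":0,"wy":0,"wz":0,"gripper":0.2}
    - {"tx":0,"ty":0,"tz":0,"wx":0,"wy":0,"wz":0,"gripper":0.2}
    - {"tx":0,"ty":0,"tz":0,"wx":0,"wy":0,"wz":0,"gripper":0.2}
    - {"tx":0,"ty":0,"tz":0,"wx":0,"wy":0,"wz":0,"gripper":0.2}
    - {"tx":0,"ty":0,"tz":0,"wx":0,"wy":0,"wz":0,"gripper":0.2}

```text
t: 14.48
tool_pos: [0.615, 0.0121, 0.2729]
tool_rot: [0.679, 0.734, -0.0, -0.0]
contact_force: [0.4, -0.3, -0.8]
width: 0.398
grasp_force: 0.0
```

```bash
python3 - <<'E'
from h import *
s=sense();print(s["tool_pos"],s["width"],s["t"],s["contact_force"])
fs={n:grab_frame(n) for n in("wrist","scene","top")}
for n,f in fs.items():
    P=cloud(f);hsv=cv2.cvtColor(f["color"],cv2.COLOR_RGB2HSV)
    for nm,c,lo,hi in(("clip",(.61,.0712),(2,165,110),(14,255,255)),("pin",(.44,-.213),(105,150,60),(125,255,255))):
        m=(abs(P[...,:2]-c)<.03).all(-1)&(P[...,2]>.07)&(P[...,2]<.25)&(cv2.inRange(hsv,lo,hi)>0);q=P[m]
        if nm=="clip": q=q[q[:,0]>.588]
        if len(q):print(n,nm,len(q),q.min(0).round(4),q.max(0).round(4),q.mean(0).round(4))
f=fs["wrist"];F,cx,cy,e,A=cam(f);p=A.T@(np.array([.61,.07,.15])-e);u=int(cx-F*p[0]/p[2]);v=int(cy+F*p[1]/p[2]);print(u,v)
v=min(max(v,50),350);u=min(max(u,75),565)
save("fin",np.vstack([cv2.resize(f["color"][v-50:v+40,u-75:u+75],(500,300),interpolation=2),cv2.resize(fs["scene"]["color"][100:190,380:530],(500,300),interpolation=2)]))
E
```

```text
[0.6150245  0.01211192 0.2728757 ] 0.398105723154587 14.4833 [ 0.42411637 -0.26038488 -0.79312155]
wrist clip 625 [0.5957 0.0569 0.1441] [0.6243 0.0894 0.1926] [0.6097 0.0735 0.1764]
scene clip 134 [0.5967 0.0522 0.1439] [0.6246 0.0867 0.1949] [0.6122 0.065  0.1656]
scene pin 191 [ 0.4287 -0.2336  0.0814] [ 0.4553 -0.1994  0.1348] [ 0.4443 -0.2172  0.1082]
top pin 96 [ 0.4289 -0.2255  0.0842] [ 0.4532 -0.1975  0.1353] [ 0.4385 -0.2118  0.1146]
324 142
```

View pics/fin.png

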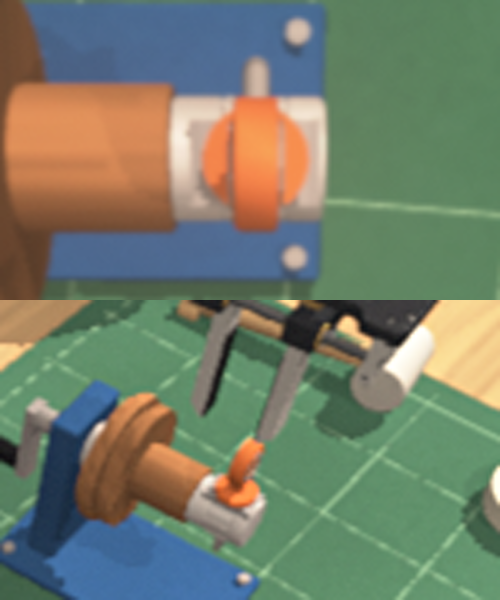

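The clip is upright and home: disc at (256,160) on the seat, bent leg over the outside at (257,75), and the leg tip showing below the axle at (217,545). The blue pin has not moved and the gripper is clear.

```bash
python3 -c "
from plant import job_done
print(job_done())"
```

```text
the job is handed in; nothing more can be done
None
```

The orange R-clip is fully home in the axle's cross-hole and released, the blue pin is untouched in the rack, and the job is handed in at about 14.6 s; the hand-in gave no verdict.

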